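# Serve a bun from the bread case with tongs

### The arm

A 6-joint arm with a two-finger parallel gripper is mounted at the origin on the work surface. World frame = base frame: x ahead of the robot, y to its left, z up, the work surface at z = 0. Lengths are in m, angles in rad, forces in N, time in s.
With the tool pointing down it reaches from about 0.35 to 0.975 m from the base axis. Payload 4.9 kg.
Tool frame: the origin (TCP) lies midway between the tips of the shut fingers; the grasp point (between the pads) lies 19 mm behind it; z points along the fingers, y is the line along which they close (so a half turn about z gives the same grasp; the last joint's range is limited). The gripper opens to 85 mm and grips with 20 to 120 N. Pads are 22 mm wide; open, the fingers measure 114 mm over their backs; the gripper's body (76 mm by 85 mm) begins 54 mm behind the grasp point. The pads swing forward as they close: fully open they stand 13 mm farther back than shut.
Start: joints at [1.112, 0.053, 1.613, -0, 1.476, -0.119], TCP at [0.208, 0.589, 0.231] pointing down, gripper open.
Joint ranges: [-3.01, 3.01], [-1.01, 2.22], [0.06, 2.58], [-1.02, 4.17], [0.09, 2.62], [-3.14, 3.14]. Speed limits (rad/s): [2.57, 2.57, 3.14, 3.14, 3.14, 3.14].

### API

Orientations are given as a rotation vector (axis times angle).
In Python, from station import ctrl gives the robot as it stands. The module is installed in compiled form; this text tells all that it offers.
- The arm moves only by the shell command python3 -m handwheel 'ROWS' [OPENING] [FORCE]. ROWS is JSON, a list of rows, each a list of 2 entries, a list of its own where there are three numbers: the shift along the tool's x, y, z in cm, then the turn, a rotation vector about the tool's x, y, z in rad. In form: [[[tx, ty, tz], [ax, ay, az]], ...]. A call has 1 to 5 rows; each row is the pose to reach, as a shift and turn from the pose commanded when the call began, along the tool's axes at that moment; what a row does not reach only later rows make up. A row lasts 1/8 s, in which the tool goes at most 62.5 mm and 10.7 degrees, less where a joint would pass 70% of its speed; a pose out of reach is approached as far as the arm can. A call with a gripper value outside its range is refused whole. OPENING is the gripper's target within -1 to 1 (shut at 1, half-way at 0, fully open at -1), set as the call begins (- or left out, the last holds). The fingers move at their own pace and stop on an object; FORCE is the grip in N (left out, the last holds). Time passes only in rows, so rows that repeat a pose let the fingers close. It gives the time, the measured TCP pose, the force, the opening and the grip force at its end, in the units of the state.
- ctrl.get_obs(): the state, without advancing time (a new reading comes with each control period).
- ctrl.get_image(name): name is "scene" or "top" or "wrist"; returns the picture (400x640x3 uint8, blue, green, red); there is no depth.
- ctrl.calibration(name): a dict with "fx", "fy", "cx", "cy" (pixels), "R" (3x3) and "t" (3): a world point X has camera coordinates R X + t. Camera axes: x right, y down, z forward; pixel columns grow to the right and rows downward; lengths in m; the calibration is good to about 2 mm. A picture is of the moment at which its call begins: read the wrist's pose just before it. calibration takes no time and is no camera call; for the wrist camera it gives the pose at the moment of the call.
- ctrl.finish_job(): hands the job in; it is judged then, once.
Trained networks look in the newest picture that a camera, given by its name, has taken for a name from the list of things; names that differ only in an ending like _2 or _b are one class to them, and where a whole thing is asked for, a point or a joint stands for the part that bears it (a point fixed in the world has none). Each returns a list of dicts, best first, with "score" (0 to 1); they miss things now and then, are a little off and sometimes report something else, mostly with a low value. They report only what shows in the picture. A call takes as long as a camera call.
- ctrl.look_for(camera, query): "position" ([column, row] in pixels, amid what is visible of it).
- ctrl.landmark_of(camera, query): "position" ([column, row] in pixels: a listed point, or the origin of a listed thing).
The state is a dict: "t": time; "q": joint angles; "dq": joint speeds; "effort": joint torques, N m; "tool_pos": TCP position; "tool_rot": TCP orientation; "contact_force": force on the tool from outside, world axes, zero at the start; "wrist_torque": the same for the moment, N m; "opening": finger opening in m; "grip_force": force on a finger pad.
Only numpy, scipy, OpenCV 4.12 (cv2) and the standard library are available. Lean on these libraries where they do the work, as an engineer would, in place of code of your own. Each camera call takes 0.05 s, during which the arm holds its last target. There are 200 camera calls.

### The job

Slide the clear cover of the bread case fully open, then take the tongs out of their stand and with them pick up the small round bun, without crushing it, without touching any bread with the gripper's fingers, and leaving the other breads and the things on the counter where they are. Lift the bun about a hand's breadth above the case and finish there: the program ends while the bun is still held up in the tongs, with the cover left open.

Things in the scene. Friction and masses are not known exactly. Their poses are not given: they have to be found in the camera images.
- case: Bread case standing on the counter, 260 (x) x 400 (y) mm, rim of the aluminium tracks 102 mm high, clear walls, inner floor 16 mm above the counter. Origin: centre of its underside, z up. The half at -y is under the sliding cover, the half at +y under a fixed clear pane and never opens. With the cover open the free opening is x -115..+115 mm, y -190..-25 mm in this frame.
- cover (a joint): Sliding clear cover in the case's top track, m: 0 shut, slides along the case's +y over the fixed pane, stop at 0.175 = fully open. Takes about 2 N to move and stays where it is left. It may stand a little ajar at the start.
- cover_pull (a point): Centre of the cover's pull, an upright aluminium fin on the sliding pane: 12 mm thick along the slide (case y), 70 mm long along case x, 30 mm high, from 99 to 129 mm above the counter. It rides with the cover; its axes are those of the case. The pane's top is 99 mm above the counter.
- stand: Tongs stand on the counter, an open-topped steel box, outside 42 (x) x 100 (y) x 85 mm high, walls 3 mm, on a foot 60 x 115 x 4 mm. Origin: centre of its underside, z up. The tongs stand in it tips down, their closing direction along the stand's y.
- tongs: Kitchen tongs, steel with black handle sleeves, 180 mm long, 0.12 kg. Origin on the pivot pin between the two arms, 14 mm below their upper end; z points from the jaws to the pivot end (up as they stand), y is the direction in which the jaws close, x lies across the arms. A spring with preload holds them open; both arms move alike, mirrored about the x-z plane.
- tongs_grip (a point): Middle of the handle sleeves between the arms, 42 mm below the pivot: the place to squeeze. Here the arms are 22 mm wide (x) and measure 29 mm over their outer faces (along y) when open, about 23 mm when closed on the bun; open, the faces lean 0.12 rad outward towards the jaws. The arms are straight from 10 to 55 mm below the pivot.
- tongs_tip (a point): Point midway between the jaw ends, 168 mm below the pivot. The jaws are shallow scoops 29 mm wide (x), reaching up to 40 mm above the jaw ends; open, they stand 71 mm apart inside (half way up; 65 mm at the scoops' edges) and 81 mm outside at their ends.
- tongs_left: The tongs' arm on the +y side. Origin on the pivot pin; its frame equals that of the tongs when open and turns as it closes. Squeezed at tongs_grip the tongs stay open up to about 8 N a side (carry them at 4 to 7 N, or at an opening of 28 mm), reach the bun at about 10 N, and each further newton adds about 0.28 N between jaw and bun: 16 to 25 N grips it well, over 40 N crushes it.
- tongs_right: The tongs' arm on the -y side, likewise.
- bun: The small round bun, brown, 50 mm across, 38 mm high, 0.04 kg. Origin: centre of its underside, z up. It lies on the floor of the case under the sliding cover, in one of three places in a row along the case's x, about 75 mm apart, with the finger roll and the square roll in the others. It is crushed by more than about 10 N.
- bun_center (a point): Point on the bun's axis, 18 mm above its underside.
- finger_roll: Long roll, 40 x 90 x 34 mm, long side along its y. Origin: centre of its underside. To be left alone.
- square_roll: Pale flat square roll, 46 x 52 x 30 mm. Origin: centre of its underside. To be left alone.
- loaf: Loaf under the fixed pane, 150 x 75 x 50 mm. Origin: centre of its underside. To be left alone.
- mug: White mug, 78 mm across, 90 mm high, on the counter. Origin: centre of its underside. To be left alone.
- shaker: Steel salt shaker, 42 mm across, 75 mm high, on the counter. Origin: centre of its underside. To be left alone.
- jam: Jam jar, 62 mm across, 85 mm high, on the counter. Origin: centre of its underside. To be left alone.
- sugar: White lidded sugar bowl, 94 mm across, 93 mm high, on the counter. Origin: centre of its underside. To be left alone.

How it is judged:
On the way, in this order (a step that is already met when the one before it is completed fails the run):
1. the cover is slid fully open (value of joint cover above 0.165 m), for 0.2 s.
2. the tongs are out of their stand, held by the fingers (z of tongs_tip in the frame of stand above 0.085 m and contact force between the fingers and tongs above 1 N), for 0.2 s.
3. the tongs' jaws hold the bun from both sides, while it is still in the case (contact force between each of tongs_left, tongs_right and bun above 0.2 N and height (world z) of bun below 0.06 m), for 0.1 s.
At the end, for the whole second after the job is handed in: Bun held still between both jaws, its underside over 135 mm above the counter (33 mm above the case rim); the fingers hold the tongs; bun and tongs touch neither case nor stand; cover open by over 155 mm; the other breads lie on the case floor (height (world z) of bun above 0.135 m and contact force between each of tongs_left, tongs_right and bun above 0.2 N and contact force between the fingers and tongs above 1 N and contact force between bun and case below 0.02 N and contact force between tongs and case below 0.05 N and contact force between tongs and stand below 0.05 N and linear speed of bun below 0.05 m/s and value of joint cover above 0.155 m and height (world z) of each of finger_roll, square_roll, loaf below 0.03 m); the arm keeps its last pose, push and grip.
It fails at once if the robot's fingers or arm touch a bread (contact force between any of the fingers, the arm and bun above 0.3 N or contact force between the fingers and finger_roll above 0.3 N or contact force between the fingers and square_roll above 0.3 N or contact force between the fingers and loaf above 0.3 N).
It fails at once if the bun is crushed (more than 10 N from a jaw) (contact force between any of tongs_left, tongs_right and bun above 10 N).
It fails at once if another bread is shifted by more than 25 mm (distance of any of finger_roll, square_roll, loaf from where it was at the start of the episode above 0.025 m).
It fails at once if a thing on the counter is shifted by more than 30 mm (distance of any of mug, shaker, jam, sugar from where it was at the start of the episode above 0.03 m).
It also fails if it takes over 64 s, if anything falls off the work surface, if the arm or the gripper's body presses on something with over 40 N, if the wrist force passes 120 N, or if a joint passes its speed limit or range.

## Working session

There is one attempt and no reset: what is moved stays moved. The work goes in short steps, Python scripts to look and compute and a shell command to move; the robot and the scene stay as the last step left them, time stands still between calls to the robot, and variables do not carry over. Pictures are saved under pics/ and viewed, at most 12 in all, crops included, and the job is handed in when it is done.

```bash
mkdir -p pics; cat > h.py <<'E'
import numpy as np, cv2
from scipy.spatial.transform import Rotation as Ro
from station import ctrl
def ray(cam,px):
    c=ctrl.calibration(cam);R=np.array(c["R"]);t=np.array(c["t"])
    d=R.T@np.array([(px[0]-c["cx"])/c["fx"],(px[1]-c["cy"])/c["fy"],1]);return -R.T@t,d
def at(cam,px,z):
    o,d=ray(cam,px);return (o+d*(z-o[2])/d[2])
def proj(cam,X):
    c=ctrl.calibration(cam);p=np.array(c["R"])@np.array(X)+np.array(c["t"]);return [c["fx"]*p[0]/p[2]+c["cx"],c["fy"]*p[1]/p[2]+c["cy"]]
def snap(cam,name):
    im=ctrl.get_image(cam);cv2.imwrite("pics/%s.png"%name,im);return im
def tool():
    o=ctrl.get_obs();return np.array(o["tool_pos"]),Ro.from_rotvec(o["tool_rot"])
def st():
    o=ctrl.get_obs();return {k:np.round(o[k],3).tolist() for k in("t","tool_pos","tool_rot","contact_force","opening","grip_force")}
def shift(X,yaw_rot=None):
    p,R=tool();print("shift cm",np.round(R.inv().apply(np.array(X)-p)*100,2))
E
python3 - <<'E'
from h import *
a=snap("top","top0");b=snap("scene","scene0")
print(st(), tool()[1].as_matrix().round(3).tolist())
Z=dict(case=0,cover_pull=.114,stand=0,tongs=.17,tongs_grip=.13,tongs_tip=.01,bun=.016,bun_center=.034,finger_roll=.016,square_roll=.016,loaf=.016,mug=0,shaker=0,jam=0,sugar=0)
for q,z in Z.items():
  for cam in("top","scene"):
    r=ctrl.landmark_of(cam,q)[:2]
    print(q,cam,[(round(x["score"],2),np.round(x["position"]).tolist(),at(cam,x["position"],z).round(3).tolist()) for x in r])
for c in("top","scene"):print(c,ray(c,(320,200)))
E
```

```text
{'t': 0.1, 'tool_pos': [0.208, 0.589, 0.23], 'tool_rot': [-0.531, -3.096, 0.003], 'contact_force': [0.629, -0.061, 0.607], 'opening': 0.086, 'grip_force': 0.0} [[-0.943, 0.333, -0.001], [0.333, 0.943, -0.002], [0.0, -0.002, -1.0]]
case top [(0.57, [310.0, 178.0], [0.554, -0.068, 0.0])]
case scene [(0.72, [328.0, 242.0], [0.559, -0.067, 0.0])]
cover_pull top [(0.58, [346.0, 173.0], [0.559, -0.183, 0.114])]
cover_pull scene [(0.77, [300.0, 246.0], [0.553, -0.176, 0.114])]
stand top [(0.64, [184.0, 211.0], [0.437, 0.38, 0.0])]
stand scene [(0.78, [383.0, 137.0], [0.444, 0.372, 0.0]), (0.36, [166.0, 303.0], [0.361, -0.469, 0.0])]
tongs top [(0.55, [171.0, 207.0], [0.447, 0.372, 0.17]), (0.52, [168.0, 206.0], [0.448, 0.381, 0.17])]
tongs scene [(0.51, [390.0, 94.0], [0.436, 0.382, 0.17]), (0.36, [318.0, 143.0], [0.398, 0.08, 0.17])]
tongs_grip top [(0.6, [170.0, 209.0], [0.44, 0.385, 0.13]), (0.17, [423.0, 227.0], [0.381, -0.432, 0.13])]
tongs_grip scene [(0.56, [388.0, 106.0], [0.439, 0.373, 0.13])]
tongs_tip top [(0.63, [184.0, 212.0], [0.435, 0.376, 0.01])]
tongs_tip scene [(0.51, [385
[... 334 characters left out ...]
, [0.651, 0.392, 0.0]), (0.26, [384.0, 133.0], [0.435, 0.388, 0.0])]
shaker top [(0.58, [215.0, 140.0], [0.69, 0.273, 0.0]), (0.55, [342.0, 173.0], [0.571, -0.182, 0.0])]
shaker scene [(0.7, [432.0, 192.0], [0.688, 0.278, 0.0]), (0.22, [392.0, 95.0], [0.349, 0.568, 0.0])]
jam top [(0.5, [230.0, 250.0], [0.301, 0.216, 0.0])]
jam scene [(0.94, [316.0, 142.0], [0.291, 0.207, 0.0])]
sugar top [(0.77, [422.0, 232.0], [0.36, -0.463, 0.0])]
sugar scene [(0.82, [168.0, 303.0], [0.365, -0.466, 0.0])]
top (array([ 0.40668777, -0.05008589,  1.50490762]), array([ 0.04575516, -0.03474637, -0.9987123 ]))
scene (array([ 0.94866196, -0.62403406,  1.08935693]), array([-0.36463813,  0.48131199, -0.79722755]))
```

View pics/top0.png

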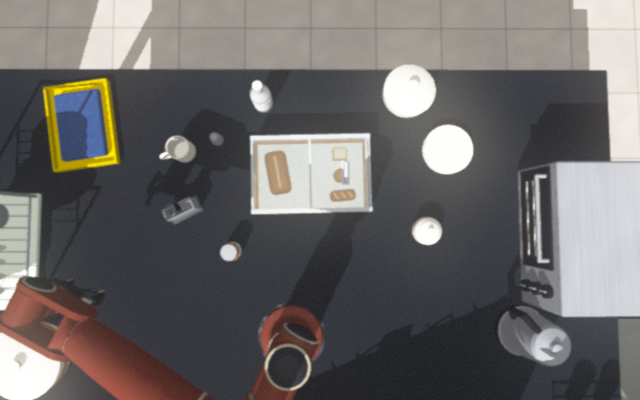

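View pics/scene0.png

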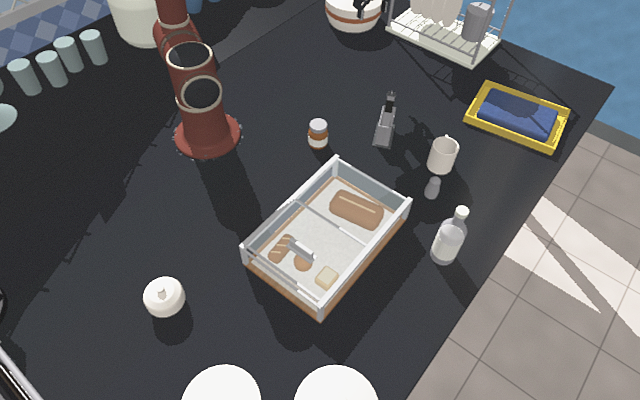

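The top view shows the case with corners near (250,134), (370,134), (372,212), (251,214). The bun (340,176) is the middle bread, under the pull. The finger roll is at (342,196), the square roll at (340,153), and the stand at (182,209), turned. The scene view agrees.

```bash
python3 - <<'E'
from h import *
P=[at("top",p,.102) for p in[(250,134),(370,134),(372,212),(251,214)]]
print(np.round(P,3).tolist(), np.mean(P,0))
d=(P[0]+P[3]-P[1]-P[2]);print("case y dir",d/np.linalg.norm(d))
d=(P[0]+P[1]-P[2]-P[3]);print("case x dir",d/np.linalg.norm(d))
for q in [(163,216),(197,203)]: print(at("top",q,.085))
for q in [(340,176),(342,196),(340,153)]: print("bread",at("top",q,.04))
im=cv2.imread("pics/top0.png")[120:260,140:400];a=cv2.resize(im,None,fx=3,fy=3,interpolation=3);cv2.imwrite("pics/c1.png",a)
shift([.555,-.16,.25])
E
```

```text
[[0.692, 0.134, 0.102], [0.692, -0.267, 0.102], [0.431, -0.271, 0.102], [0.425, 0.129, 0.102]] [ 0.55986575 -0.06873715  0.102     ]
case y dir [-0.00780268  0.99996956  0.        ]
case x dir [0.9998515  0.01723302 0.        ]
[0.41900426 0.4237183  0.085     ]
[0.4621849  0.31142069 0.085     ]
bread [ 0.5571111  -0.17075346  0.04      ]
bread [ 0.48757387 -0.17727717  0.04      ]
bread [ 0.63755265 -0.17122282  0.04      ]
shift cm [-57.66 -59.08  -1.87]
```

View pics/c1.png

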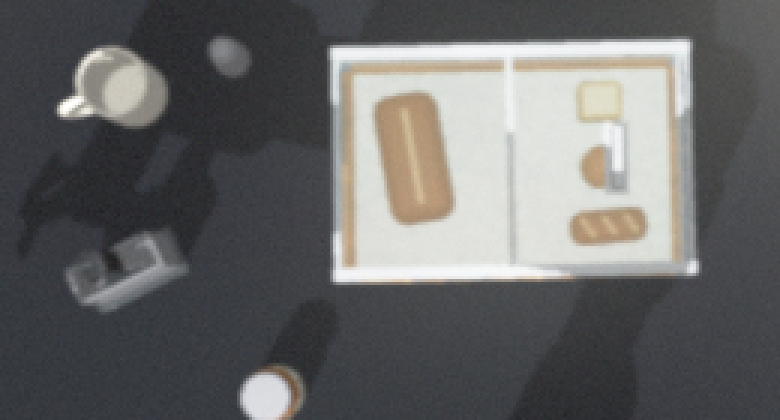

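```bash
M="python3 -m handwheel"
python3 -m handwheel '[[[-4,-4,-0.5],[0,0,0]],[[-8,-8.2,-1],[0,0,0]],[[-12.3,-12.6,-1.5],[0,0,0]],[[-16.7,-17,-1.9],[0,0,0]],[[-21,-21.5,-1.9],[0,0,0]]]' - 20
python3 -m handwheel '[[[-4,-4,0],[0,0,0]],[[-8,-8.2,0],[0,0,0]],[[-12.3,-12.6,0],[0,0,0]],[[-16.7,-17,0],[0,0,0]],[[-21,-21.5,0],[0,0,0]]]'
python3 -m handwheel '[[[-4.3,-4.3,0],[0,0,-0.1]],[[-8.5,-8.5,0],[0,0,-0.2]],[[-12.3,-12.6,0],[0,0,-0.3]],[[-15.6,-16,0],[0,0,-0.33]],[[-15.6,-16,0],[0,0,-0.33]]]'
python3 - <<'E'
from h import *
print(st()); snap("wrist","w1")
for q,z in dict(cover_pull=.114,bun=.016,bun_center=.034,finger_roll=.016,square_roll=.016,case=0).items():
    r=ctrl.landmark_of("wrist",q)[:2]
    print(q,[(round(x["score"],2),np.round(x["position"]).tolist(),at("wrist",x["position"],z).round(3).tolist()) for x in r])
E
```

```text
t: 2.22
tool_pos: [0.3353, 0.315, 0.2511]
tool_rot: [0.53, 3.095, 0.002]
contact_force: [0.5, 0.2, -0.8]
opening: 0.0854
grip_force: 0.0
t: 2.85
tool_pos: [0.4616, 0.0419, 0.2508]
tool_rot: [0.531, 3.095, 0.001]
contact_force: [1.3, 0.8, -0.1]
opening: 0.0855
grip_force: 0.0
t: 3.48
tool_pos: [0.5552, -0.1616, 0.2498]
tool_rot: [-0.021, -3.141, 0.0]
contact_force: [-0.3, -0.3, 0.5]
opening: 0.0853
grip_force: 0.0
{'t': 3.475, 'tool_pos': [0.555, -0.162, 0.25], 'tool_rot': [-0.021, -3.141, 0.0], 'contact_force': [-0.297, -0.277, 0.469], 'opening': 0.085, 'grip_force': 0.0}
cover_pull [(0.93, [302.0, 195.0], [0.562, -0.179, 0.114])]
bun []
bun_center [(0.6, [303.0, 193.0], [0.585, -0.182, 0.034])]
finger_roll []
square_roll []
case [(0.64, [382.0, 169.0], [0.56, -0.069, 0.0])]
```

View pics/w1.png

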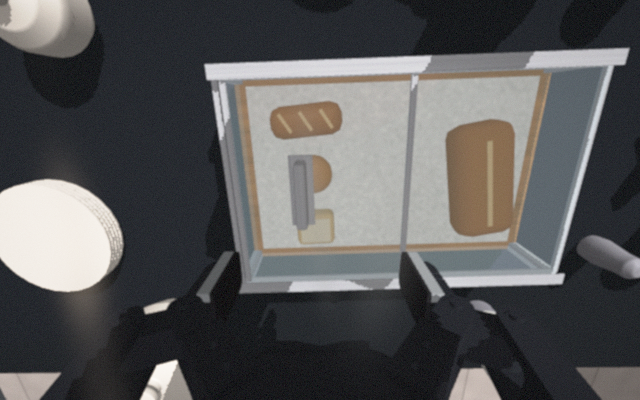

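The pull is at about (303,192) in the wrist view. The bun is partly hidden by it at (318,174), with the finger roll at (306,120) and the square roll at (316,227).

```bash
python3 -m handwheel '[[[-0.7,-1.7,4],[0,0,0]],[[-0.7,-1.7,8],[0,0,0]],[[-0.7,-1.7,11],[0,0,0]],[[-0.7,-1.7,13],[0,0,0]],[[-0.7,-1.7,14.4],[0,0,0]]]' 0
python3 -m handwheel '[[[0,0,0],[0,0,0]],[[0,0,0],[0,0,0]],[[0,0,0],[0,0,0]],[[0,0,0],[0,0,0]],[[0,0,0],[0,0,0]]]' 1 20
```

```text
t: 4.45
tool_pos: [0.5616, -0.1756, 0.1058]
tool_rot: [0.014, 3.141, -0.0]
contact_force: [-0.0, -0.4, 0.7]
opening: 0.0429
grip_force: 0.0
t: 5.08
tool_pos: [0.562, -0.1765, 0.1072]
tool_rot: [0.015, 3.141, -0.001]
contact_force: [-1.4, -1.2, 2.8]
opening: 0.012
grip_force: 22.6
```

```bash
python3 -m handwheel '[[[0.05,2,0],[0,0,0]],[[0.1,5,0],[0,0,0]],[[0.2,8,0],[0,0,0]],[[0.25,11,0],[0,0,0]],[[0.3,14,0],[0,0,0]]]'
python3 -m handwheel '[[[0,1,0],[0,0,0]],[[0.05,2,0],[0,0,0]],[[0.05,2.5,0],[0,0,0]],[[0.05,2.8,0],[0,0,0]],[[0.05,2.8,0],[0,0,0]]]'
```

```text
t: 5.7
tool_pos: [0.559, -0.0348, 0.1072]
tool_rot: [-0.015, -3.139, 0.001]
contact_force: [-6.2, -2.3, 5.7]
opening: 0.0115
grip_force: 22.9
t: 6.32
tool_pos: [0.5586, -0.0132, 0.1072]
tool_rot: [-0.014, -3.138, 0.02]
contact_force: [-6.8, -22.1, 5.1]
opening: 0.0118
grip_force: 24.7
```

```bash
python3 -m handwheel '[[[0,-0.3,0],[0,0,0]],[[0,-0.3,0],[0,0,0]],[[0,-0.3,0],[0,0,0]],[[0,-0.3,0],[0,0,0]]]' -0.2
python3 -m handwheel '[[[0,0,-4],[0,0,0]],[[0,0,-9],[0,0,0]],[[0,0,-14],[0,0,0]],[[0,0,-18],[0,0,0]],[[0,0,-22],[0,0,0]]]'
python3 - <<'E'
from h import *
print(st()); snap("top","t2");snap("wrist","w2")
for cam in("top","wrist"):
  for q,z in dict(cover_pull=.114,bun=.016,bun_center=.034,finger_roll=.016,square_roll=.016,stand=0,tongs=.17,tongs_grip=.13,case=0).items():
    r=ctrl.landmark_of(cam,q)[:2]
    print(cam,q,[(round(x["score"],2),np.round(x["position"]).tolist(),at(cam,x["position"],z).round(3).tolist()) for x in r])
E
```

```text
t: 6.82
tool_pos: [0.5597, -0.0105, 0.1063]
tool_rot: [0.015, 3.141, 0.001]
contact_force: [0.1, -0.1, -0.1]
opening: 0.0516
grip_force: 0.0
t: 7.45
tool_pos: [0.5596, -0.0107, 0.3279]
tool_rot: [0.015, 3.141, 0.0]
contact_force: [-0.1, 0.4, 0.5]
opening: 0.0512
grip_force: 0.0
{'t': 7.45, 'tool_pos': [0.56, -0.011, 0.328], 'tool_rot': [0.015, 3.141, 0.0], 'contact_force': [-0.065, 0.419, 0.49], 'opening': 0.051, 'grip_force': 0.0}
top cover_pull [(0.8, [296.0, 173.0], [0.558, -0.021, 0.114]), (0.16, [171.0, 207.0], [0.447, 0.389, 0.114])]
top bun [(0.47, [342.0, 175.0], [0.563, -0.181, 0.016])]
top bun_center [(0.58, [340.0, 171.0], [0.577, -0.172, 0.034])]
top finger_roll [(0.79, [342.0, 195.0], [0.491, -0.178, 0.016]), (0.26, [311.0, 178.0], [0.551, -0.072, 0.016])]
top square_roll [(0.47, [338.0, 155.0], [0.634, -0.165, 0.016])]
top stand [(0.66, [186.0, 207.0], [0.451, 0.373, 0.0]), (0.38, [340.0, 176.0], [0.561, -0.176, 0.0])]
top tongs [(0.55, [171.0, 208.0], [0.442, 0.37, 0.17]), (0.23, [185.0, 209.0], [0.44, 0.327, 0.17])]
top tongs_grip [(0.7, [173.0, 208.0], [0.444, 0.378, 0.13])]
top case [(0.74, [311.0, 178.0], [0.554, -0.071, 0.0]), (0.33, [342.0, 176.0], [0.563, -0.18, 0.0])]
wrist cover_pull [(0.82, [317.0, 167.0], [0.553, -0.015, 0.114])]
wrist bun [(0.63, [226.0, 153.0], [0.55, -0.165, 0.016])]
wrist bun_center [(0.89, [220.0, 155.0], [0.55, -0.168, 0.034])]
wrist finger_roll [(0.84, [213.0, 117.0], [0.493, -0.18, 0.016])]
wrist square_roll [(0.97, [232.0, 198.0], [0.628, -0.165, 0.016]), (0.45, [536.0, 201.0], [0.639, 0.364, 0.016])]
wrist stand [(0.65, [564.0, 75.0], [0.436, 0.37, 0.0])]
wrist tongs []
wrist tongs_grip []
wrist case [(0.74, [284.0, 153.0], [0.553, -0.073, 0.0])]
```

View pics/w2.png

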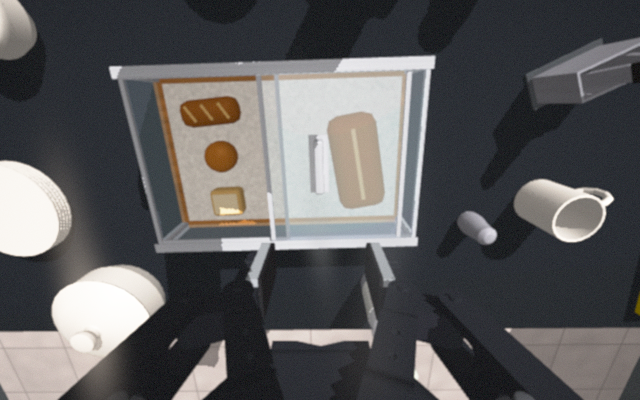

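The cover is fully open. In this wrist view the bun is at (221,156), between the finger roll (210,111) and the square roll (228,202). The stand is at the upper right. Next I go above the tongs.

```bash
python3 -m handwheel '[[[1.5,5,0],[0,0,-0.08]],[[3.2,10.5,0],[0,0,-0.16]],[[5,16,0],[0,0,-0.24]],[[6.7,21.5,0],[0,0,-0.32]],[[8.4,27,0],[0,0,-0.38]]]'
python3 - <<'E'
from h import *
shift([.441,.378,.30]);p,R=tool();print(R.as_matrix().round(3).tolist(),ctrl.get_obs()["q"])
E
```

```text
t: 9.07
tool_pos: [0.4776, 0.2615, 0.3266]
tool_rot: [-0.581, 3.087, 0.0]
contact_force: [0.3, -0.4, 0.0]
opening: 0.0512
grip_force: 0.0
shift cm [-0.83 12.19  2.66]
[[-0.932, -0.364, 0.001], [-0.364, 0.932, 0.0], [-0.001, -0.0, -1.0]] [ 3.64219877e-01 -1.79354476e-01  1.67795816e+00 -3.68486628e-05
  1.64211774e+00 -1.57876509e+00]
```

```bash
python3 -m handwheel '[[[-0.4,5,1],[0,0,0]],[[-0.8,10,2],[0,0,0]],[[-0.8,12.2,2.7],[0,0,0]],[[-0.8,12.2,2.7],[0,0,0]]]'
python3 - <<'E'
from h import *
print(st()); snap("wrist","w3")
for cam in("wrist","scene","top"):
  for q,z in dict(stand=0,tongs=.175,tongs_grip=.133,tongs_tip=.007,tongs_left=.175).items():
    r=ctrl.landmark_of(cam,q)[:2]
    print(cam,q,[(round(x["score"],2),np.round(x["position"]).tolist(),at(cam,x["position"],z).round(3).tolist()) for x in r])
E
```

```text
t: 9.57
tool_pos: [0.4406, 0.3774, 0.2983]
tool_rot: [0.582, -3.086, 0.001]
contact_force: [0.1, 0.2, -0.2]
opening: 0.0511
grip_force: 0.0
{'t': 9.575, 'tool_pos': [0.441, 0.377, 0.298], 'tool_rot': [0.582, -3.086, 0.001], 'contact_force': [0.074, 0.248, -0.241], 'opening': 0.051, 'grip_force': 0.0}
wrist stand [(0.71, [318.0, 160.0], [0.445, 0.373, 0.0])]
wrist tongs [(0.57, [316.0, 192.0], [0.445, 0.372, 0.175])]
wrist tongs_grip [(0.67, [315.0, 183.0], [0.447, 0.371, 0.133])]
wrist tongs_tip []
wrist tongs_left [(0.91, [317.0, 193.0], [0.446, 0.373, 0.175])]
scene stand [(0.78, [383.0, 137.0], [0.444, 0.372, 0.0]), (0.36, [166.0, 303.0], [0.361, -0.469, 0.0])]
scene tongs [(0.51, [390.0, 94.0], [0.439, 0.377, 0.175]), (0.36, [318.0, 143.0], [0.401, 0.077, 0.175])]
scene tongs_grip [(0.56, [388.0, 106.0], [0.441, 0.37, 0.133])]
scene tongs_tip [(0.51, [385.0, 133.0], [0.441, 0.384, 0.007])]
scene tongs_left []
top stand [(0.66, [186.0, 207.0], [0.451, 0.373, 0.0]), (0.38, [340.0, 176.0], [0.561, -0.176, 0.0])]
top tongs [(0.55, [171.0, 208.0], [0.442, 0.369, 0.175]), (0.23, [185.0, 209.0], [0.44, 0.325, 0.175])]
top tongs_grip [(0.7, [173.0, 208.0], [0.444, 0.377, 0.133])]
top tongs_tip [(0.71, [186.0, 209.0], [0.443, 0.37, 0.007]), (0.68, [336.0, 156.0], [0.631, -0.158, 0.007])]
top tongs_left [(0.36, [168.0, 205.0], [0.453, 0.38, 0.175])]
```

View pics/w3.png

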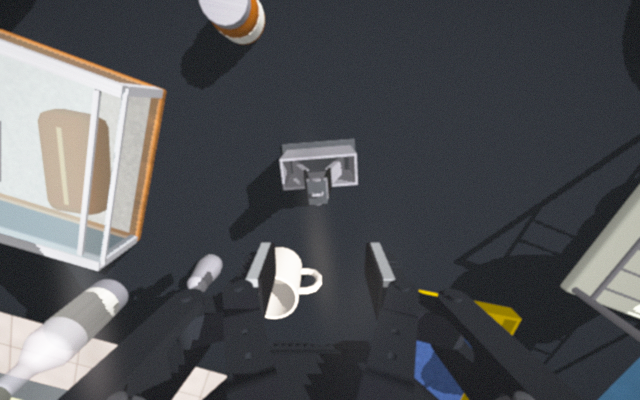

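The tongs stand upright in the stand, with their top at (317,195). The stand's rim runs about 0.07 rad off the tool's y. I'll correct for that and descend.

```bash
python3 -m handwheel '[[[-0.3,-0.6,2],[0,0,-0.07]],[[-0.3,-0.6,4],[0,0,-0.07]],[[-0.3,-0.6,6],[0,0,-0.07]],[[-0.3,-0.6,6.5],[0,0,-0.07]],[[-0.3,-0.6,6.5],[0,0,-0.07]]]'
python3 - <<'E'
from h import *
print(st()); im=snap("wrist","w4")
for q,z in dict(stand=0,tongs=.175,tongs_grip=.133).items():
    r=ctrl.landmark_of("wrist",q)[:2]
    print(q,[(round(x["score"],2),np.round(x["position"]).tolist(),at("wrist",x["position"],z).round(3).tolist()) for x in r])
E
```

```text
t: 11.0
tool_pos: [0.4464, 0.3719, 0.2338]
tool_rot: [0.686, -3.065, 0.0]
contact_force: [-0.3, 0.7, 0.4]
opening: 0.0512
grip_force: 0.0
{'t': 11.0, 'tool_pos': [0.446, 0.372, 0.234], 'tool_rot': [0.686, -3.065, 0.0], 'contact_force': [-0.307, 0.664, 0.445], 'opening': 0.051, 'grip_force': 0.0}
stand [(0.96, [324.0, 164.0], [0.44, 0.375, 0.0])]
tongs [(0.83, [327.0, 211.0], [0.442, 0.376, 0.175])]
tongs_grip [(0.79, [326.0, 193.0], [0.441, 0.375, 0.133])]
```

View pics/w4.png

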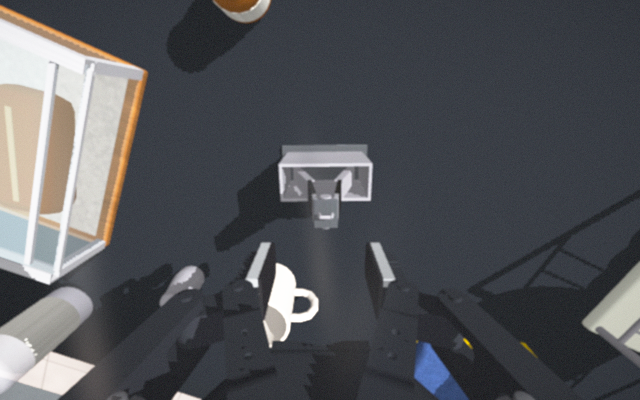

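Yaw is now aligned. The tongs' head is at (326,212), about 5 mm off the finger centre line.

```bash
python3 -m handwheel '[[[0.2,0.5,2.5],[0,0,0]],[[0.2,0.5,5],[0,0,0]],[[0.2,0.5,7.5],[0,0,0]],[[0.2,0.5,9.5],[0,0,0]],[[0.2,0.5,9.5],[0,0,0]]]'
python3 -m handwheel '[[[0,0,0.6],[0,0,0]],[[0,0,1.2],[0,0,0]],[[0,0,1.8],[0,0,0]],[[0,0,1.8],[0,0,0]]]'
```

```text
t: 11.82
tool_pos: [0.4418, 0.375, 0.1376]
tool_rot: [0.685, -3.063, 0.002]
contact_force: [-0.1, -0.5, 0.5]
opening: 0.0514
grip_force: 0.0
t: 12.32
tool_pos: [0.4423, 0.3753, 0.1207]
tool_rot: [0.686, -3.065, 0.001]
contact_force: [-0.9, -0.2, 0.0]
opening: 0.0511
grip_force: 0.0
```

```bash
python3 -m handwheel '[[[0,0,0],[0,0,0]],[[0,0,0],[0,0,0]],[[0,0,0],[0,0,0]],[[0,0,0],[0,0,0]],[[0,0,0],[0,0,0]]]' 0.36 7
```

```text
t: 12.95
tool_pos: [0.4431, 0.3759, 0.1221]
tool_rot: [-0.686, 3.065, 0.001]
contact_force: [-0.6, 0.2, 5.4]
opening: 0.0278
grip_force: 9.7
```

```bash
python3 -m handwheel '[[[0,0,-0.5],[0,0,0]],[[0,0,-1.5],[0,0,0]],[[0,0,-3],[0,0,0]],[[0,0,-5],[0,0,0]],[[0,0,-7],[0,0,0]]]'
python3 -m handwheel '[[[0,0,-2.5],[0,0,0]],[[0,0,-5],[0,0,0]],[[0,0,-7.5],[0,0,0]],[[0,0,-9],[0,0,0]],[[0,0,-9],[0,0,0]]]'
python3 - <<'E'
from h import *
print(st()); a=snap("wrist","w5");b=snap("scene","s5")
shift([.557,-.171,.28]);print(tool()[1].as_matrix().round(3).tolist())
for q in("tongs","tongs_grip","tongs_tip"):
  r=ctrl.landmark_of("scene",q)[:2];print(q,[(round(x["score"],2),np.round(x["position"]).tolist()) for x in r])
p=tool()[0];print(p,[proj("scene",p+[0,0,dz]) for dz in(.056,.016,-.112)])
c=b[20:200,300:500];c=cv2.resize(c,(600,540),interpolation=3);w=cv2.resize(a,None,fx=.31,fy=.31);c[:w.shape[0],:w.shape[1]]=w;cv2.imwrite("pics/c5.png",c)
E
```

```text
t: 13.58
tool_pos: [0.443, 0.3757, 0.1934]
tool_rot: [-0.686, 3.065, 0.001]
contact_force: [-0.8, 0.0, -0.8]
opening: 0.0271
grip_force: 7.5
t: 14.2
tool_pos: [0.4433, 0.376, 0.2835]
tool_rot: [-0.685, 3.063, 0.002]
contact_force: [-0.6, 1.0, -1.3]
opening: 0.0273
grip_force: 7.5
{'t': 14.2, 'tool_pos': [0.443, 0.376, 0.283], 'tool_rot': [-0.685, 3.063, 0.002], 'contact_force': [-0.585, 0.982, -1.32], 'opening': 0.027, 'grip_force': 7.499}
shift cm [ 12.91 -54.31   0.08]
[[-0.905, -0.426, -0.001], [-0.426, 0.905, -0.001], [0.001, -0.0, -1.0]]
tongs []
tongs_grip [(0.6, [398.0, 62.0])]
tongs_tip [(0.9, [391.0, 95.0])]
[0.44214944 0.37522079 0.2797042 ] [[np.float64(399.90244940974867), np.float64(48.53167014173593)], [np.float64(397.55762540014035), np.float64(60.8475496617765)], [np.float64(390.7701491577701), np.float64(96.49787535941078)]]
```

View pics/c5.png

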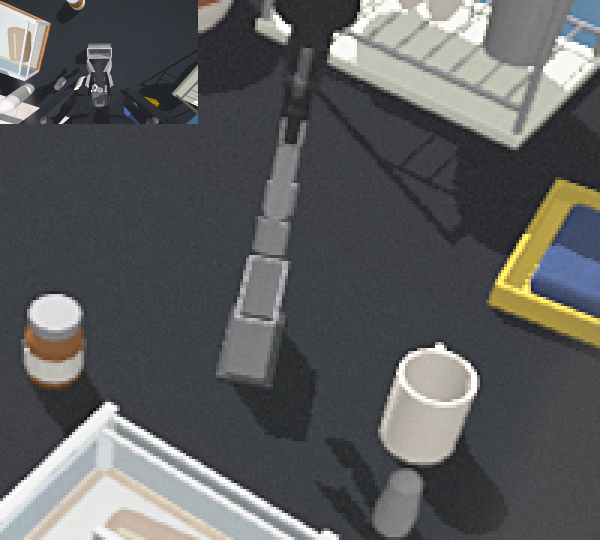

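The tongs are held vertical and clear of the stand. The tip is at the predicted pixel (391,95) in the scene view. Next I carry them over the bun.

```bash
python3 -m handwheel '[[[0.5,-2,0],[0,0,0]],[[1.4,-6,0],[0,0,0]],[[2.6,-11,0],[0,0,0]],[[3.8,-16,0],[0,0,0]],[[5,-21,0],[0,0,0]]]'
python3 -m handwheel '[[[1.2,-5,0],[0,0,0]],[[2.4,-10,0],[0,0,0]],[[3.6,-15,0],[0,0,0]],[[4.8,-20,0],[0,0,0]],[[5.8,-24,0],[0,0,0]]]'
python3 -m handwheel '[[[0.8,-4,0],[0,0,0.08]],[[1.4,-7,0],[0,0,0.18]],[[2.1,-9.3,0],[0,0,0.28]],[[2.1,-9.3,0],[0,0,0.38]],[[2.1,-9.3,0],[0,0,0.43]]]'
python3 -m handwheel '[[[0,0,0],[0,0,0]],[[0,0,0],[0,0,0]]]'
python3 - <<'E'
from h import *
print(st()); a=snap("wrist","w6");b=snap("scene","s6");snap("top","t6")
print(tool()[1].as_matrix().round(3).tolist())
for cam in("wrist","scene","top"):
  for q,z in dict(bun=.016,bun_center=.034,tongs_tip=.168,finger_roll=.016,square_roll=.016,cover_pull=.114).items():
    r=ctrl.landmark_of(cam,q)[:2]
    print(cam,q,[(round(x["score"],2),np.round(x["position"]).tolist(),at(cam,x["position"],z).round(3).tolist()) for x in r])
E
```

```text
t: 15.08
tool_pos: [0.4867, 0.1617, 0.2809]
tool_rot: [0.685, -3.066, 0.001]
contact_force: [-0.6, 0.2, -1.0]
opening: 0.0274
grip_force: 7.5
t: 15.7
tool_pos: [0.5361, -0.0804, 0.2809]
tool_rot: [0.683, -3.066, 0.0]
contact_force: [0.7, 0.4, -0.3]
opening: 0.0272
grip_force: 7.5
t: 16.32
tool_pos: [0.5564, -0.1719, 0.2806]
tool_rot: [0.011, -3.14, -0.0]
contact_force: [-0.8, -0.5, -0.2]
opening: 0.0273
grip_force: 7.5
t: 16.58
tool_pos: [0.5569, -0.171, 0.2811]
tool_rot: [0.017, -3.141, -0.0]
contact_force: [0.5, 0.4, -1.3]
opening: 0.0274
grip_force: 7.5
{'t': 16.575, 'tool_pos': [0.557, -0.171, 0.281], 'tool_rot': [0.017, -3.141, -0.0], 'contact_force': [0.512, 0.399, -1.286], 'opening': 0.027, 'grip_force': 7.501}
[[-1.0, -0.011, -0.0], [-0.011, 1.0, -0.0], [0.0, -0.0, -1.0]]
wrist bun [(0.87, [322.0, 165.0], [0.56, -0.168, 0.016])]
wrist bun_center [(0.96, [320.0, 167.0], [0.559, -0.171, 0.034])]
wrist tongs_tip []
wrist finger_roll [(0.73, [321.0, 162.0], [0.555, -0.17, 0.016]), (0.59, [312.0, 120.0], [0.496, -0.183, 0.016])]
wrist square_roll [(0.78, [319.0, 212.0], [0.636, -0
[... 384 characters left out ...]
 [(0.92, [282.0, 258.0], [0.503, -0.192, 0.016]), (0.46, [305.0, 260.0], [0.553, -0.154, 0.016])]
scene square_roll [(0.86, [323.0, 282.0], [0.63, -0.174, 0.016])]
scene cover_pull [(0.97, [342.0, 206.0], [0.558, -0.012, 0.114]), (0.7, [440.0, 164.0], [0.682, 0.283, 0.114])]
top bun [(0.62, [342.0, 176.0], [0.561, -0.18, 0.016])]
top bun_center [(0.41, [341.0, 173.0], [0.568, -0.176, 0.034]), (0.3, [342.0, 197.0], [0.485, -0.177, 0.034])]
top tongs_tip [(0.55, [341.0, 172.0], [0.558, -0.164, 0.168])]
top finger_roll [(0.56, [342.0, 195.0], [0.493, -0.179, 0.016])]
top square_roll []
top cover_pull [(0.81, [295.0, 175.0], [0.552, -0.017, 0.114]), (0.28, [215.0, 140.0], [0.668, 0.247, 0.114])]
```

View pics/w6.png

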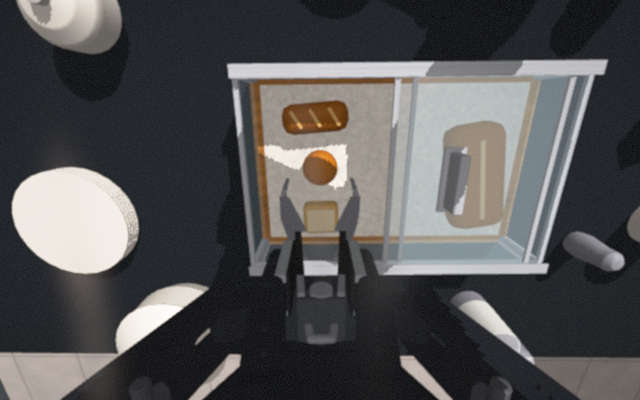

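The jaws, at columns 285 and 355, are centred on the bun at (320,167). Now descending.

```bash
python3 -m handwheel '[[[-0.2,0,2],[0,0,0]],[[-0.2,0,4.5],[0,0,0]],[[-0.2,0,7],[0,0,0]],[[-0.2,0,9],[0,0,0]],[[-0.2,0,10],[0,0,0]]]'
python3 -m handwheel '[[[0,0,1],[0,0,0]],[[0,0,2],[0,0,0]],[[0,0,3],[0,0,0]],[[0,0,4],[0,0,0]],[[0,0,4.3],[0,0,0]]]'
python3 -m handwheel '[[[0,0,0],[0,0,0]],[[0,0,0],[0,0,0]]]'
python3 - <<'E'
from h import *
print(st()); a=snap("wrist","w7");b=snap("scene","s7")
w=cv2.resize(a[60:300,200:440],(400,400),interpolation=3);c=cv2.resize(b[180:300,240:360],(400,400),interpolation=3)
cv2.imwrite("pics/c7.png",np.hstack([w,c]))
E
```

```text
t: 18.25
tool_pos: [0.5585, -0.1702, 0.1789]
tool_rot: [0.016, -3.139, -0.002]
contact_force: [-0.2, 0.9, -0.8]
opening: 0.0274
grip_force: 7.5
t: 18.88
tool_pos: [0.5589, -0.1704, 0.1373]
tool_rot: [0.016, -3.14, -0.001]
contact_force: [0.1, 0.9, -1.5]
opening: 0.0276
grip_force: 7.5
t: 19.12
tool_pos: [0.5597, -0.1708, 0.1388]
tool_rot: [-0.016, 3.141, -0.001]
contact_force: [-0.4, -0.7, -1.2]
opening: 0.0275
grip_force: 7.5
{'t': 19.125, 'tool_pos': [0.56, -0.171, 0.139], 'tool_rot': [-0.016, 3.141, -0.001], 'contact_force': [-0.411, -0.691, -1.163], 'opening': 0.028, 'grip_force': 7.501}
```

View pics/c7.png

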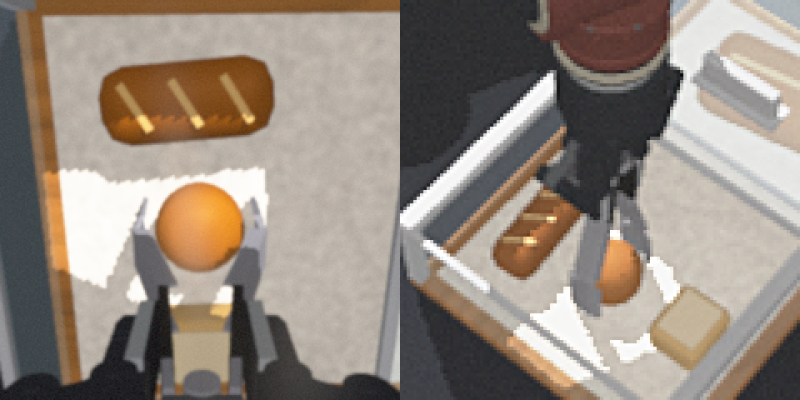

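The jaws straddle the bun with clearance on both sides, and the rolls are clear. I'll squeeze in steps.

```bash
python3 -m handwheel '[[[0,0,0],[0,0,0]],[[0,0,0],[0,0,0]],[[0,0,0],[0,0,0]],[[0,0,0],[0,0,0]]]' 1 12
python3 -m handwheel '[[[0,0,0],[0,0,0]],[[0,0,0],[0,0,0]],[[0,0,0],[0,0,0]]]' 1 16
python3 -m handwheel '[[[0,0,0],[0,0,0]],[[0,0,0],[0,0,0]],[[0,0,0],[0,0,0]]]' 1 22
```

```text
t: 19.73
tool_pos: [0.5597, -0.1708, 0.1388]
tool_rot: [-0.016, 3.141, -0.001]
contact_force: [-0.1, -0.9, 1.6]
opening: 0.0222
grip_force: 23.9
t: 20.1
tool_pos: [0.5596, -0.1708, 0.1388]
tool_rot: [-0.016, 3.141, -0.001]
contact_force: [0.7, 0.1, 3.5]
opening: 0.0219
grip_force: 24.1
t: 20.48
tool_pos: [0.5596, -0.1707, 0.1387]
tool_rot: [-0.016, 3.141, -0.0]
contact_force: [0.4, 0.2, 5.3]
opening: 0.0224
grip_force: 24.2
```

```bash
python3 -m handwheel '[[[0,0,-0.5],[0,0,0]],[[0,0,-1.2],[0,0,0]],[[0,0,-2.2],[0,0,0]],[[0,0,-3.5],[0,0,0]],[[0,0,-5],[0,0,0]]]'
python3 -m handwheel '[[[0,0,-2],[0,0,0]],[[0,0,-4],[0,0,0]],[[0,0,-6],[0,0,0]],[[0,0,-8],[0,0,0]],[[0,0,-9.5],[0,0,0]]]'
python3 -m handwheel '[[[0,0,-1.2],[0,0,0]],[[0,0,-2],[0,0,0]],[[0,0,-2.3],[0,0,0]],[[0,0,-2.3],[0,0,0]],[[0,0,-2.3],[0,0,0]]]'
python3 -m handwheel '[[[0,0,0],[0,0,0]],[[0,0,0],[0,0,0]],[[0,0,0],[0,0,0]],[[0,0,0],[0,0,0]]]'
python3 - <<'E'
from h import *
print(st()); a=snap("wrist","w8");b=snap("scene","s8")
w=cv2.resize(a[60:300,200:440],(400,400),interpolation=3);c=cv2.resize(b[160:300,240:380],(400,400),interpolation=3)
cv2.imwrite("pics/c8.png",np.hstack([w,c]))
E
```

```text
t: 21.1
tool_pos: [0.5594, -0.1706, 0.1894]
tool_rot: [-0.016, 3.141, -0.0]
contact_force: [-0.0, 0.1, -1.6]
opening: 0.0222
grip_force: 23.5
t: 21.72
tool_pos: [0.5596, -0.1707, 0.2851]
tool_rot: [-0.016, 3.14, -0.001]
contact_force: [0.0, 0.4, -1.8]
opening: 0.0218
grip_force: 23.5
t: 22.35
tool_pos: [0.5591, -0.1705, 0.3055]
tool_rot: [0.016, -3.14, -0.001]
contact_force: [0.6, 0.3, -1.1]
opening: 0.022
grip_force: 23.5
t: 22.85
tool_pos: [0.5594, -0.1706, 0.3063]
tool_rot: [-0.016, 3.142, -0.0]
contact_force: [0.2, -0.2, -1.6]
opening: 0.0222
grip_force: 23.5
{'t': 22.85, 'tool_pos': [0.559, -0.171, 0.306], 'tool_rot': [-0.016, 3.142, -0.0], 'contact_force': [0.165, -0.223, -1.62], 'opening': 0.022, 'grip_force': 23.534}
```

View pics/c8.png

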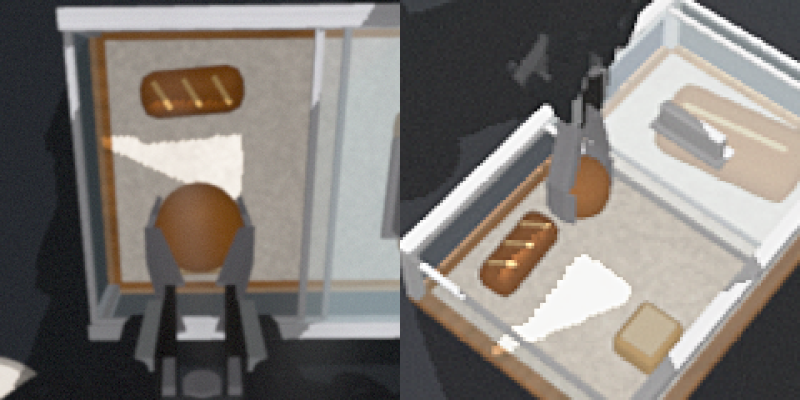

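The bun is held between the jaws above the case, at (200,228) in the wrist crop. The rolls are still in place and the cover is open, so I'm handing in.

```bash
python3 -c "
from station import ctrl
print(ctrl.finish_job())"
```

```text
the job is handed in; nothing more can be done
None
```

I slid the cover fully open, took the tongs from their stand, lifted the small round bun to about 18 cm above the counter (about 8 cm above the case rim) and handed the job in with it still held. The last pictures showed both rolls in place and the cover open; the hand-in returned no verdict.

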